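# Load the sample carousel and index it one station

### The arm

A 7-joint arm with a two-finger parallel gripper is mounted at the origin on the work surface. World frame = base frame: x ahead of the robot, y to its left, z up, the work surface at z = 0. Lengths are in mm, angles in rad, forces in N, time in s.
With the tool pointing down it reaches from about 400 to 925 mm from the base axis. Payload 4.1 kg.
Tool frame: the origin (TCP) lies on the mounting face of the last link; the fingertips stand 173 mm ahead of it and the grasp point (between the pads) lies 155 mm ahead of it; z points along the fingers, y is the direction in which the jaws open and shut (so a half turn about z gives the same grasp; the last joint's range is limited). The gripper opens to 85 mm and grips with 20 to 120 N. Pads are 22 mm wide; open, the fingers measure 114 mm over their backs; the gripper's body (76 mm by 85 mm) begins 54 mm behind the grasp point. The pads swing forward as they close: fully open they stand 13 mm farther back than shut.
Start: joints at [1.149, 0.398, 0.045, 1.537, -0.019, 1.207, -0.051], TCP at [206.228, -616.432, 404.747] pointing down, gripper open.
Joint ranges: [-2.82, 2.82], [-0.49, 2.23], [-1.37, 1.46], [0, 2.46], [-1.36, 4.5], [0.23, 2], [-2.94, 2.94]. Speed limits (rad/s): [2.57, 2.57, 3.14, 3.14, 3.14, 3.14, 3.14].

### API

Orientations are given as a unit quaternion [x, y, z, w].
In Python, from cell import manip gives the robot as it stands.
- The arm moves only by the shell command python3 -m jog 'ROWS' [FORCE]. ROWS is JSON, a list of rows, each a list of 7 numbers: the shift along the tool's x, y, z in m, then the turn, a rotation vector about the tool's x, y, z in degrees, then the finger opening in m, from 0 to 0.0854. A call has 1 to 10 rows; each row shifts and turns the commanded pose from where the row before left it, along the tool's axes as they then stand; what a row does not reach is not made up. A row lasts 1/12 s, in which the tool goes at most 41.7 mm and 7.16 degrees, less where a joint would pass 70% of its speed; a pose out of reach is approached as far as the arm can. A call is refused whole if a number of a shift passes 0.0417 or a number of a turn 7.16, either way. A call with a gripper value outside its range is refused whole. The fingers move at their own pace and stop on an object; FORCE is the grip in N (left out, the last holds). Time passes only in rows, so rows that do not move let the fingers close. It gives the time, the measured TCP pose, the force and the opening at its end, in the units of the state.
- manip.observe(): the state, without advancing time (a new reading comes with each control period).
- manip.camera(name): name is "side" or "top"; returns a dict with "img" (384x512x3 uint8, red, green, blue), "K" (3x3 intrinsics, pixels), "world_to_cam" (4x4, takes a point from world to camera coordinates). Camera axes: x right, y down, z forward; pixel columns grow to the right and rows downward; lengths in mm; the calibration is good to about 2 mm. A picture is of the moment at which its call begins. There is no depth.
- manip.close_job(): hands the job in, once; it reports no verdict.
The state is a dict: "time_s": time; "joint_positions": joint angles; "qd": joint speeds; "tau": joint torques, N m; "tcp_pos": TCP position; "eef_rot": TCP orientation; "ft_force": force on the tool from outside, world axes, zero at the start; "wrist_torque": the same for the moment, N m; "opening": finger opening in mm.
Only numpy, scipy, OpenCV 4.12 (cv2) and the standard library are available. Lean on these libraries where they do the work, as an engineer would, in place of code of your own. Each camera call takes 0.05 s, during which the arm holds its last target. There are 200 camera calls.

### The job

Stand the orange-capped sample cup down in the one empty nest of the carousel and let go of it. Then push the carousel by one of its blue pegs, counterclockwise seen from above, round to its next station: past the click of its spring latch until it comes up against its stop, feeling for the stop and never pressing the carousel harder than 20 N. Leave the carousel latched there with all five cups standing in their nests, and leave the other things on the bench where they are.

Things in the scene. Friction and masses are not known exactly. Their poses are not given: they have to be found in the camera images.
- orange_cup: The sample cup to load: an upright cylinder 48 mm in diameter and 60 mm tall, cloudy-white with a paper band and an orange screw cap (top 13 mm), about 70 g, standing on the bench left of the carousel among two look-alikes. Origin: centre of its underside, z up.
- nest (a point): Centre of the floor of the carousel's one empty nest (yellow disc), on the robot's side at the start, on the turntable's upper face (56 mm above the bench), 85 mm from the carousel's axis. Four round-topped steel pins, 6 mm thick, 16 mm tall, stand 28.5 mm from it at 45 degrees to the radius and leave the cup 1.5 mm of play. Its x axis points to the hub. Turns with the carousel.
- hub (a point): Carousel's turntable, an aluminium disc of 264 mm diameter: point on its vertical axis, level with its upper face, 56 mm above the bench. Turns with it. A black knob (44 mm across, 12 mm tall) sits here. Five nests lie 85 mm from the axis at 72 degree steps, four of them holding red-capped cups; five upright blue pegs stand 118 mm from the axis, midway between the nests.
- reader (a point): Centre of the underside of the grey reading head, fixed on an arm over a nest on the carousel's far right side, 148 mm above the bench; the head is 50 x 42 mm, its post (20 mm thick, 200 mm tall) stands 165 mm from the carousel's axis. An obstacle.
- push_peg (a point): Centre of the top of the blue push peg on the carousel's left side (+y of the hub) at the start, clear of the reading head: 12 mm diameter, 45 mm tall, foot on the turntable 56 mm above the bench, 118 mm from the carousel's axis. The other four are alike, at 72 degree steps. Turns with the carousel.
- carousel (a joint): Angle of the carousel, rad: 0 at the start, growing counterclockwise seen from above; it cannot turn back past 0. Turning takes about 1 N at a peg. The next station is about 1.26 rad on, but the hidden latch and stop are set anywhere up to 0.22 rad before or after that: find it by feel. The stop is firm, and is damaged by pressing harder than 20 N.
- latch (a joint): How far the hidden spring latch is pressed in, m: 0 free, 0.003 on the crest of the click, about 0.0013 when latched. Before the station it resists with 4 to 7 N at the peg over some 14 mm of peg travel, then clicks; some 10 mm of peg travel later comes the stop. Short of the click the carousel springs back when let go; past it the latch keeps it against the stop.
- red_cup1: A red-capped sample cup of the same make as the orange one (48 mm diameter, 60 mm tall, 70 g), standing loose in one of the other nests. Origin: centre of its underside.
- red_cup2: A red-capped sample cup of the same make as the orange one (48 mm diameter, 60 mm tall, 70 g), standing loose in one of the other nests. Origin: centre of its underside.
- red_cup3: A red-capped sample cup of the same make as the orange one (48 mm diameter, 60 mm tall, 70 g), standing loose in one of the other nests. Origin: centre of its underside.
- red_cup4: A red-capped sample cup of the same make as the orange one (48 mm diameter, 60 mm tall, 70 g), standing loose in one of the other nests. Origin: centre of its underside.
- white_cup: A white-capped cup of the same make, standing on the bench; not needed. Origin: centre of its underside.
- blue_cup: A blue-capped cup of the same make, standing on the bench; not needed. Origin: centre of its underside.
- reagent_bottle: A closed bottle, 86 mm diameter, 180 mm tall, standing on the bench on the right; not needed. Origin: centre of its underside.
Mind the look-alikes: they are no part of the job. Leave any turquoise look-alike of the red_cup4 alone.

How it is judged:
By the outcome, as a careful person would: the job done as asked, in the order asked, and still so for the second after the job is handed in, with the robot touching nothing.
It also fails if it takes over 64 s, if anything falls off the work surface, if the arm or the gripper's body presses on something with over 40 N, if the wrist force passes 120 N, or if a joint passes its speed limit or range.

## Working session

There is one attempt and no reset: what is moved stays moved. The work goes in short steps, Python scripts to look and compute and a shell command to move; the robot and the scene stay as the last step left them, time stands still between calls to the robot, and variables do not carry over. Pictures are saved under pics/ and viewed, about 8 in all and at most 12, crops included, and the job is handed in when it is done.

```bash
mkdir -p pics; ls; python3 - <<'E'
from cell import manip
import cv2,numpy as np
s=manip.observe();print({k:np.round(v,3).tolist() for k,v in s.items()})
for n in("top","side"):
    c=manip.camera(n);cv2.imwrite(f"pics/{n}0.png",cv2.cvtColor(c["img"],cv2.COLOR_RGB2BGR))
    print(n,np.round(c["K"],1).tolist(),np.round(c["world_to_cam"],4).tolist())
a=cv2.imread("pics/top0.png");b=cv2.imread("pics/side0.png")
cv2.imwrite("pics/both0.png",cv2.resize(np.vstack([a,b]),None,fx=.78,fy=.78))
E
```

```text
pics
{'time_s': 0.0, 'joint_positions': [1.149, 0.399, 0.045, 1.538, -0.019, 1.207, -0.051], 'qd': [0.0, -0.001, -0.001, -0.001, -0.0, 0.001, -0.002], 'tau': [0.0, -47.511, 1.365, -25.422, 0.011, 0.009, 0.0], 'tcp_pos': [206.148, -616.136, 403.635], 'eef_rot': [0.987, 0.161, -0.0, -0.001], 'ft_force': [0.07, -0.111, -0.322], 'wrist_torque': [-0.023, 0.009, 0.057], 'opening': 85.607}
top [[372.9, 0.0, 249.6], [0.0, 372.9, 197.1], [0.0, 0.0, 1.0]] [[-0.013, -0.9996, -0.0245, -13.0085], [-0.9885, 0.0165, -0.15, 521.471], [0.1504, 0.0223, -0.9884, 1058.7658], [0.0, 0.0, 0.0, 1.0]]
side [[440.9, 0.0, 261.7], [0.0, 440.9, 185.1], [0.0, 0.0, 1.0]] [[-0.7881, -0.6152, -0.0204, 363.376], [-0.4022, 0.5398, -0.7395, 295.1742], [0.4659, -0.5747, -0.6728, 1087.0488], [0.0, 0.0, 0.0, 1.0]]
```

View pics/top0.png

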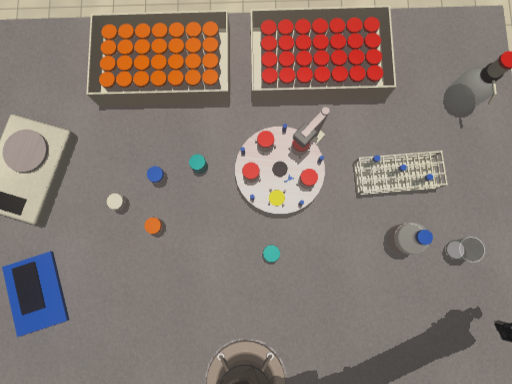

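View pics/side0.png

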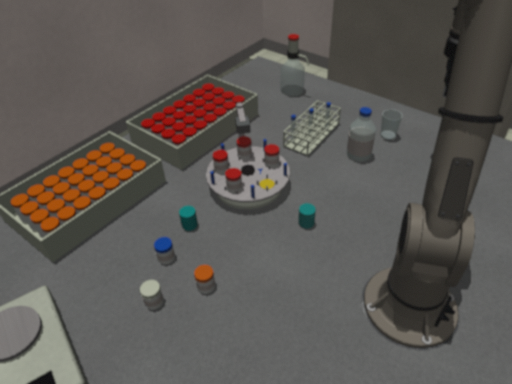

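Top view: the orange candidates are the lone cup at (153,226) and the caps in the tray at (90–220, 25–85). The lone cup fits, since it stands on the bench left of the carousel beside the blue (155,174) and white (115,202) cups. The carousel hub is at about (280,169), with the yellow nest at (277,198). Next I'll measure these and confirm in one enlarged crop.

```bash
cat > h.py <<'E'
from cell import manip
import cv2,numpy as np
def cast(c,uv,z):
    W=c["world_to_cam"];R,t=W[:3,:3],W[:3,3];o=-R.T@t
    d=R.T@np.linalg.inv(c["K"])@[uv[0],uv[1],1];return o+d*(z-o[2])/d[2]
def proj(c,p):
    W=c["world_to_cam"];q=c["K"]@(W[:3,:3]@p+W[:3,3]);return q[:2]/q[2]
def blobs(c,lo,hi,amin=6,box=None):
    m=cv2.inRange(cv2.cvtColor(c["img"],cv2.COLOR_RGB2HSV),np.array(lo),np.array(hi))
    if box: k=np.zeros_like(m);k[box[1]:box[3],box[0]:box[2]]=255;m&=k
    n,_,st,ce=cv2.connectedComponentsWithStats(m)
    return [(ce[i],st[i]) for i in range(1,n) if st[i][4]>=amin]
E
python3 - <<'E'
from h import *
T=manip.camera("top");S=manip.camera("side")
def show(n,c,lo,hi,z,box):
    for ce,st in blobs(c,lo,hi,6,box): print(n,ce.round(1),st[2:].tolist(),cast(c,ce,z).round(1))
show("orange T",T,(5,150,80),(18,255,255),60,(100,150,240,260))
show("orange S",S,(5,150,60),(18,255,255),53,(180,250,240,310))
show("yellow T",T,(22,120,80),(35,255,255),56,(220,110,340,230))
show("yellow S",S,(22,120,60),(35,255,255),56,(200,130,300,210))
show("peg T",T,(105,120,50),(130,255,255),95,(220,110,340,230))
show("peg S",S,(105,120,30),(130,255,255),80,(200,130,300,210))
show("red T",T,(0,150,60),(4,255,255),116,(220,110,340,230))
show("knob T",T,(0,0,0),(180,255,50),68,(260,150,300,190))
show("knob S",S,(0,0,0),(180,255,40),66,(235,155,262,180))
d=T["img"][100:240,90:340];e=S["img"][120:320,140:330]
cv2.imwrite("pics/crop1.png",cv2.cvtColor(np.vstack([cv2.resize(d,(750,420),interpolation=cv2.INTER_CUBIC)]),cv2.COLOR_RGB2BGR))
E
```

```text
orange T [152.5 225.3] [17, 16, 215] [440.8 259.   60. ]
orange S [203.4 273. ] [18, 17, 250] [440.6 262.4  53. ]
yellow T [276.2 197.4] [16, 16, 193] [516.4 -98.2  56. ]
yellow S [266.5 183.4] [16, 10, 110] [515.8 -95.5  56. ]
peg T [284.6 125.5] [4, 4, 11] [ 718.9 -125.3   95. ]
peg T [242.1 148.9] [3, 3, 8] [652.1  -2.5  95. ]
peg T [321.3 157.3] [4, 4, 10] [ 623.  -226.1   95. ]
peg T [251.9 196.3] [3, 4, 9] [514.8 -28.4  95. ]
peg T [301.7 201.9] [4, 3, 9] [ 496.8 -166.5   95. ]
peg S [222. 145.] [3, 5, 9] [ 731.8 -136.9   80. ]
peg S [211.8 174.4] [2, 7, 9] [657.9  -7.4  80. ]
red T [265.4 138.7] [16, 16, 204] [674.  -68.8 116. ]
red T [250.5 170.5] [16, 16, 209] [584. -26. 116.]
red T [308.7 176.8] [17, 17, 213] [ 563.3 -185.7  116. ]
knob S [247.5 169.7] [10, 8, 71] [ 595.3 -102.1   66. ]
```

View pics/crop1.png

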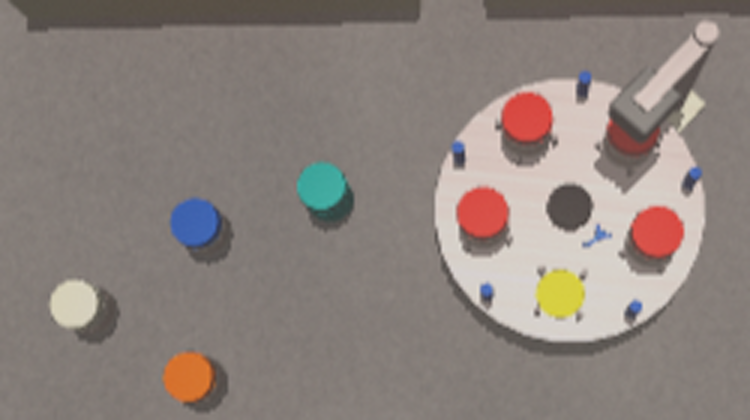

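Crop confirms: the orange-capped cup is alone at top (153,225), and the two views agree on about (441,260). The hub is about (601,-110) from the mean of the five pegs, with the nest at (516,-97), 86 mm away as given. Now I'll swing round on an arc about the base, with the jaw axis kept radial.

```bash
python3 -m jog '[[0.0397,-0.0067,0,0,0,-3.92,0.085],[0.0397,-0.0067,0,0,0,-3.92,0.085],[0.0397,-0.0067,0,0,0,-3.92,0.085],[0.0397,-0.0067,0,0,0,-3.92,0.085],[0.0397,-0.0067,0,0,0,-3.92,0.085],[0.0397,-0.0067,0,0,0,-3.92,0.085],[0.0397,-0.0067,0,0,0,-3.92,0.085],[0.0397,-0.0067,0,0,0,-3.92,0.085],[0.0397,-0.0067,0,0,0,-3.92,0.085],[0.0397,-0.0067,0,0,0,-3.92,0.085]]' 40
python3 -m jog '[[0.0397,-0.0067,0,0,0,-3.92,0.085],[0.0397,-0.0067,0,0,0,-3.92,0.085],[0.0397,-0.0067,0,0,0,-3.92,0.085],[0.0397,-0.0067,0,0,0,-3.92,0.085],[0.0397,-0.0067,0,0,0,-3.92,0.085],[0.0397,-0.0067,0,0,0,-3.92,0.085],[0.0397,-0.0067,0,0,0,-3.92,0.085],[0.0397,-0.0067,0,0,0,-3.92,0.085],[0.0397,-0.0067,0,0,0,-3.92,0.085],[0.0397,-0.0067,0,0,0,-3.92,0.085]]'
```

```text
time_s: 1.03
tcp_pos: [483.0, -331.9, 404.6]
eef_rot: [0.875, 0.484, 0.0, 0.0]
ft_force: [0.5, 0.4, 0.2]
opening: 84.9
time_s: 1.87
tcp_pos: [516.6, 61.5, 404.7]
eef_rot: [0.662, 0.749, 0.0, 0.0]
ft_force: [0.3, 0.3, -0.8]
opening: 84.8
```

```bash
cat >> h.py <<'E'
def togo(x,y,z,jaw=None):
    "shift in tool axes (mm) to TCP target, and turn about tool z (deg) to bring jaw axis to `jaw` deg"
    s=manip.observe();q=s["eef_rot"];R=__import__("scipy.spatial.transform",fromlist=["Rotation"]).Rotation.from_quat(q).as_matrix()
    d=R.T@(np.array([x,y,z])-s["tcp_pos"]);j=np.degrees(np.arctan2(R[1,1],R[0,1]))
    print("t",round(s["time_s"],2),"tcp",np.round(s["tcp_pos"],1),"jaw",round(j,2),"tilt",np.round(np.degrees(R[:2,2]),2),"F",np.round(s["ft_force"],1),"open",round(float(s["opening"]),1))
    print("shift",d.round(1),"turn",None if jaw is None else round(-((jaw-j+90)%180-90),2))
E
python3 -m jog '[[0.0397,-0.0067,0,0,0,-3.92,0.085],[0.0397,-0.0067,0,0,0,-3.92,0.085],[0.0397,-0.0067,0,0,0,-3.92,0.085],[0.0397,-0.0067,0,0,0,-3.92,0.085],[0.0397,-0.0067,0,0,0,-3.92,0.085],[0,0,0,0,0,0,0.085],[0,0,0,0,0,0,0.085]]'
python3 -c "
from h import *
togo(441,260.5,192,30)"
```

```text
time_s: 2.45
tcp_pos: [432.7, 244.5, 404.9]
eef_rot: [0.524, 0.852, 0.0, 0.0]
ft_force: [0.4, -0.1, -0.1]
opening: 85.1
t 2.45 tcp [432.7 244.5 404.9] jaw 26.84 tilt [0.02 0.01] F [ 0.4 -0.1 -0.1] open 85.1
shift [ 10.5  14.5 212.9] turn -3.16
```

```bash
python3 -m jog '[[0.0105,0.0145,0.02,0,0,0,0.085],[0,0,0.035,0,0,0,0.085],[0,0,0.035,0,0,0,0.085],[0,0,0.035,0,0,0,0.085],[0,0,0.035,0,0,0,0.085],[0,0,0.028,0,0,0,0.085],[0,0,0.025,0,0,0,0.085],[0,0,0,0,0,0,0.085]]' 
python3 - <<'E'
from h import *
togo(441,260.5,192,30)
c=manip.camera("side");cv2.imwrite("pics/s1.png",cv2.resize(cv2.cvtColor(c["img"][170:330,120:320],cv2.COLOR_RGB2BGR),None,fx=3.5,fy=3.5,interpolation=cv2.INTER_CUBIC))
E
```

```text
time_s: 3.12
tcp_pos: [441.7, 254.7, 186.9]
eef_rot: [0.527, 0.85, -0.005, -0.002]
ft_force: [-0.6, -0.8, -0.1]
opening: 84.9
t 3.12 tcp [441.7 254.7 186.9] jaw 26.34 tilt [-0.48 -0.34] F [-0.6 -0.8 -0.1] open 84.9
shift [ 5.5  1.9 -5.1] turn -3.66
```

View pics/s1.png

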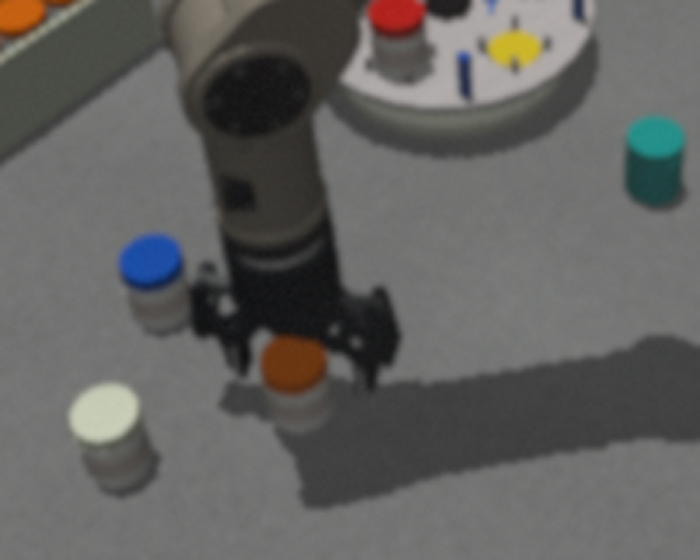

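The orange cup (295,385 in the crop) sits between the open fingers. The tool is still about 5 mm short along its x, so I'll centre it and close.

```bash
python3 -m jog '[[0.005,0.002,-0.004,0,0,0,0.085],[0,0,0,0,0,0,0.085],[0,0,0,0,0,0,0.085]]' ; python3 -c "
from h import *
togo(441,260.5,192,30)"
```

```text
time_s: 3.42
tcp_pos: [443.3, 264.4, 197.9]
eef_rot: [0.526, 0.85, 0.002, 0.001]
ft_force: [-0.6, 0.2, -0.2]
opening: 85.2
t 3.42 tcp [443.3 264.4 197.9] jaw 26.5 tilt [0.24 0.12] F [-0.6  0.2 -0.2] open 85.2
shift [-2.5 -3.8  5.9] turn -3.5
```

```bash
python3 -m jog '[[-0.003,-0.003,0.005,0,0,0,0.085],[0,0,0,0,0,0,0.085],[0,0,0,0,0,0,0.085],[0,0,0,0,0,0,0.03],[0,0,0,0,0,0,0.03],[0,0,0,0,0,0,0.03],[0,0,0,0,0,0,0.03],[0,0,0,0,0,0,0.03],[0,0,0,0,0,0,0.03],[0,0,0,0,0,0,0.03]]' 30; python3 -c "
from h import *
togo(441,260.5,192,30)"
```

```text
time_s: 4.25
tcp_pos: [441.0, 259.5, 190.9]
eef_rot: [0.526, 0.85, 0.0, 0.0]
ft_force: [0.1, -0.9, 3.0]
opening: 47.3
t 4.25 tcp [441.  259.5 190.9] jaw 26.5 tilt [ 0.02 -0.  ] F [ 0.1 -0.9  3. ] open 47.3
shift [ 0.9  0.5 -1.1] turn -3.5
```

```bash
python3 -m jog '[[0,0,-0.015,0,0,0,0.03],[0,0,-0.035,0,0,0,0.03],[0,0,-0.035,0,0,0,0.03],[0,0,-0.035,0,0,0,0.03],[0,0,-0.015,0,0,0,0.03],[0,0,0,0,0,0,0.03],[0,0,0,0,0,0,0.03]]'; python3 -c "
from h import *
togo(516,-97,326,-8.4)"
```

```text
time_s: 4.83
tcp_pos: [440.9, 259.3, 326.0]
eef_rot: [0.526, 0.85, 0.0, 0.001]
ft_force: [0.1, 0.1, -0.0]
opening: 47.3
t 4.83 tcp [440.9 259.3 326. ] jaw 26.48 tilt [0.08 0.  ] F [ 0.1  0.1 -0. ] open 47.3
shift [-3.524e+02 -9.170e+01  1.000e-01] turn 34.88
```

```bash
python3 -m jog '[[-0.015,0,0,0,0,2,0.03],[-0.0307,0,0,0,0,2.91,0.03],[-0.0307,0,0,0,0,2.91,0.03],[-0.0307,0,0,0,0,2.91,0.03],[-0.0307,0,0,0,0,2.91,0.03],[-0.0307,0,0,0,0,2.91,0.03],[-0.0307,0,0,0,0,2.91,0.03],[-0.0307,0,0,0,0,2.91,0.03],[-0.0307,0,0,0,0,2.91,0.03],[-0.0307,0,0,0,0,2.91,0.03]]'; python3 -m jog '[[-0.0307,0,0,0,0,2.91,0.03],[-0.0307,0,0,0,0,2.91,0.03],[-0.015,0,0,0,0,0.9,0.03],[0,0,0,0,0,0,0.03],[0,0,0,0,0,0,0.03],[0,0,0,0,0,0,0.03]]'; python3 -c "
from h import *
togo(516,-97,326,-8.4)"
```

```text
time_s: 5.67
tcp_pos: [507.9, -24.1, 323.6]
eef_rot: [0.719, 0.695, -0.001, -0.001]
ft_force: [0.6, 0.0, 0.1]
opening: 47.1
time_s: 6.17
tcp_pos: [503.1, -96.0, 324.9]
eef_rot: [0.756, 0.654, -0.0, -0.001]
ft_force: [-0.1, -1.1, -0.4]
opening: 47.0
t 6.17 tcp [503.1 -96.  324.9] jaw -8.31 tilt [-0.07  0.07] F [-0.1 -1.1 -0.4] open 47.0
shift [ 0.9 12.9 -1.1] turn 0.09
```

```bash
python3 -m jog '[[0.0005,0.013,0.01,0,0,0,0.03],[0,0,0.02,0,0,0,0.03],[0,0,0.02,0,0,0,0.03],[0,0,0,0,0,0,0.03],[0,0,0,0,0,0,0.03],[0,0,0,0,0,0,0.03]]'; python3 - <<'E'
from h import *
togo(516,-97,272,-8.4)
c=manip.camera("side");t=manip.camera("top")
f=lambda i:cv2.resize(cv2.cvtColor(i,cv2.COLOR_RGB2BGR),(480,480),interpolation=cv2.INTER_CUBIC)[:,:395]
cv2.imwrite("pics/s2.png",np.hstack([f(c["img"][130:226,215:311]),f(t["img"][140:236,230:326])]))
for n,k in(("S",c),("T",t)):
    for col,lo,hi in(("or",(5,150,50),(18,255,255)),("ye",(22,120,50),(35,255,255))):
        for ce,st in blobs(k,lo,hi,6,(215,130,330,230)):print(n,col,ce.round(1),st.tolist())
E
```

```text
time_s: 6.67
tcp_pos: [516.7, -97.5, 276.5]
eef_rot: [0.756, 0.654, 0.0, 0.0]
ft_force: [1.0, 0.3, -0.7]
opening: 47.4
t 6.67 tcp [516.7 -97.5 276.5] jaw -8.3 tilt [0.06 0.01] F [ 1.   0.3 -0.7] open 47.4
shift [ 0.4 -0.7  4.5] turn 0.1
S or [263.4 162.6] [258, 157, 12, 12, 100]
S ye [266.6 184.1] [260, 181, 14, 7, 72]
```

View pics/s2.png

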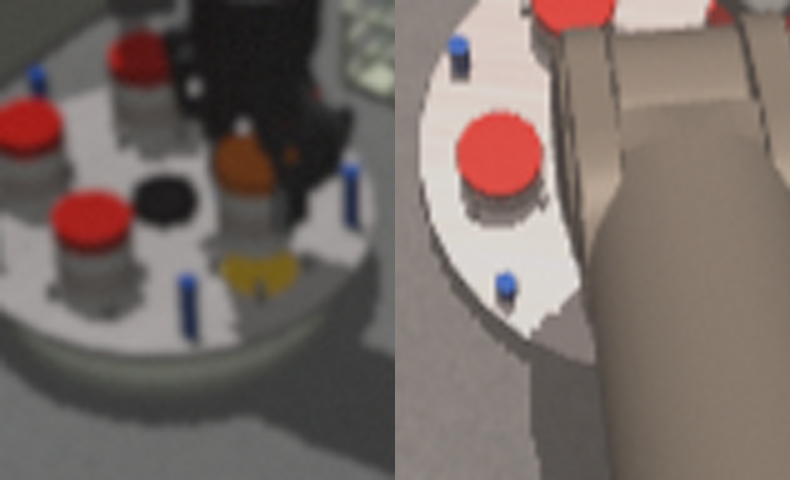

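```bash
python3 - <<'E'
from h import *
c=manip.camera("side");s0=cv2.cvtColor(cv2.imread("pics/side0.png"),cv2.COLOR_BGR2RGB)
x=c["world_to_cam"][0,:3]*np.array([1,1,0]);x/=np.linalg.norm(x)
def edges(p,r=24):
    p=np.array(p,float);return [proj(c,p+k*r*x)[0].round(2) for k in(-1,0,1)],proj(c,p)[1].round(1)
def sub(img,row,a,b):  # saturation/red profile
    return img[row,a:b].astype(int)[:,0]-img[row,a:b].astype(int)[:,2]
print("init cap pred",edges((441,259.5,53)));r=int(edges((441,259.5,53))[1]);print(list(sub(s0,r,190,220)))
z=276.5-191+53;print("now cap pred",edges((516.7,-97.5,z)));r=int(edges((516.7,-97.5,z))[1])
for k in(-2,0,2):print(r+k,list(sub(c["img"],r+k,250,285)))
print("nest pred",edges((516,-97,56)),"disc yellow R-B start:");
for k in(-2,0,2):print(184+k,list(sub(s0,184+k,252,282)))
E
```

```text
init cap pred ([np.float64(194.5), np.float64(204.03), np.float64(213.57)], np.float64(272.2))
[np.int64(1), np.int64(1), np.int64(2), np.int64(27), np.int64(82), np.int64(127), np.int64(145), np.int64(149), np.int64(143), np.int64(147), np.int64(143), np.int64(145), np.int64(146), np.int64(144), np.int64(144), np.int64(143), np.int64(144), np.int64(145), np.int64(143), np.int64(143), np.int64(142), np.int64(138), np.int64(106), np.int64(56), np.int64(18), np.int64(2), np.int64(0), np.int64(1), np.int64(0), np.int64(1)]
now cap pred ([np.float64(258.06), np.float64(266.26), np.float64(274.46)], np.float64(162.0))
160 [np.int64(4), np.int64(4), np.int64(4), np.int64(3), np.int64(4), np.int64(4), np.int64(4), np.int64(17), np.int64(53), np.int64(71), np.int64(76), np.int64(76), np.int64(78), np.int64(76), np.int64(78), np.int64(72), np.int64(60), np.int64(49), np.int64(29), np.int64(11), np.int64(4), np.int64(12), np.int64(30), np.int64(39), np.int64(26), np.int64(8), np.int64(1), np.int64(1), np.int64(0), np.int64(0), np.int64(1), np.int64(0), np.int64(2), np.int64(3), np.int64(3)]
16
[... 1659 characters left out ...]
), np.int64(141), np.int64(140), np.int64(138), np.int64(133), np.int64(136), np.int64(138), np.int64(139), np.int64(140), np.int64(141), np.int64(137), np.int64(115), np.int64(65), np.int64(23), np.int64(7), np.int64(4), np.int64(5), np.int64(6), np.int64(5), np.int64(6)]
186 [np.int64(-76), np.int64(-60), np.int64(-23), np.int64(-1), np.int64(5), np.int64(4), np.int64(8), np.int64(25), np.int64(63), np.int64(102), np.int64(125), np.int64(137), np.int64(136), np.int64(113), np.int64(82), np.int64(80), np.int64(109), np.int64(132), np.int64(135), np.int64(125), np.int64(99), np.int64(61), np.int64(26), np.int64(9), np.int64(5), np.int64(5), np.int64(4), np.int64(5), np.int64(6), np.int64(4)]
```

Camera bias cancelled against the first grasp, the nest comes to about (516.2,-97.8), within 1 mm of the tool. I'll lower with an eye on the force.

```bash
python3 -m jog '[[-0.0004,-0.0004,0.005,0,0,0,0.03],[0,0,0.006,0,0,0,0.03],[0,0,0.004,0,0,0,0.03],[0,0,0,0,0,0,0.03],[0,0,0,0,0,0,0.03]]';  python3 -c "
from h import *
togo(516.2,-97.8,247,-8.4)"
```

```text
time_s: 7.23
tcp_pos: [515.5, -99.0, 260.2]
eef_rot: [0.757, 0.653, -0.0, -0.0]
ft_force: [0.4, 0.2, -0.0]
opening: 47.3
t 7.23 tcp [515.5 -99.  260.2] jaw -8.41 tilt [-0.06  0.01] F [ 0.4  0.2 -0. ] open 47.3
shift [ 1.3  0.6 13.2] turn -0.01
```

```bash
python3 -m jog '[[0,0,0.003,0,0,0,0.03],[0,0,0.003,0,0,0,0.03],[0,0,0,0,0,0,0.03],[0,0,0,0,0,0,0.03]]';  python3 -c "
from h import *
togo(516.2,-97.8,247,-8.4)"
```

```text
time_s: 7.57
tcp_pos: [515.6, -99.0, 254.5]
eef_rot: [0.757, 0.653, -0.0, -0.0]
ft_force: [0.3, 0.4, -0.6]
opening: 47.0
t 7.57 tcp [515.6 -99.  254.5] jaw -8.41 tilt [-0.02  0.  ] F [ 0.3  0.4 -0.6] open 47.0
shift [1.3 0.4 7.5] turn -0.01
```

```bash
python3 -m jog '[[0.0008,0.0003,0.003,0,0,0,0.03],[0,0,0.003,0,0,0,0.03],[0,0,0,0,0,0,0.03],[0,0,0,0,0,0,0.03],[0,0,0,0,0,0,0.03]]';  python3 -c "
from h import *
togo(516.2,-97.8,247,-8.4)"
```

```text
time_s: 7.98
tcp_pos: [516.1, -98.2, 248.7]
eef_rot: [0.757, 0.653, -0.0, 0.0]
ft_force: [0.4, 0.5, -0.8]
opening: 47.0
t 7.98 tcp [516.1 -98.2 248.7] jaw -8.41 tilt [ 0. -0.] F [ 0.4  0.5 -0.8] open 47.0
shift [ 0.4 -0.   1.7] turn -0.01
```

```bash
python3 -m jog '[[0,0,0.001,0,0,0,0.03],[0,0,0.001,0,0,0,0.03],[0,0,0,0,0,0,0.03],[0,0,0,0,0,0,0.03]]';  python3 -c "
from h import *
togo(516.2,-97.8,247,-8.4)"
```

```text
time_s: 8.32
tcp_pos: [516.2, -98.3, 246.9]
eef_rot: [0.757, 0.653, 0.0, 0.0]
ft_force: [-0.2, -0.6, 1.3]
opening: 47.2
t 8.32 tcp [516.2 -98.3 246.9] jaw -8.41 tilt [ 0.02 -0.01] F [-0.2 -0.6  1.3] open 47.2
shift [ 0.5 -0.1 -0.1] turn -0.01
```

Floor contact at about 1.3 N, at the expected height. I'll open partway and rise.

```bash
python3 -m jog '[[0,0,0,0,0,0,0.052],[0,0,0,0,0,0,0.058],[0,0,0,0,0,0,0.068],[0,0,0,0,0,0,0.068],[0,0,0,0,0,0,0.068],[0,0,-0.015,0,0,0,0.068],[0,0,-0.03,0,0,0,0.068],[0,0,-0.04,0,0,0,0.068],[0,0,-0.02,0,0,0,0.068],[0,0,0,0,0,0,0.068]]';  python3 -c "
from h import *
togo(516.2,-97.8,300,-8.4)"
```

```text
time_s: 9.15
tcp_pos: [518.1, -98.1, 356.9]
eef_rot: [0.757, 0.653, 0.003, 0.004]
ft_force: [0.4, 0.1, 0.6]
opening: 67.8
t 9.15 tcp [518.1 -98.1 356.9] jaw -8.42 tilt [ 0.57 -0.13] F [0.4 0.1 0.6] open 67.8
shift [ 0.1 -2.5 56.9] turn -0.02
```

```bash
python3 -m jog '[[0.032,0.001,0,0,0,0,0],[0.032,0.001,0,0,0,-6.75,0],[0.018,0.02,0,0,0,-6.75,0],[0,0.01,0,0,0,-6.75,0],[0,0,0,0,0,-6.75,0],[0,0,0,0,0,-6.75,0],[0,0,0,0,0,-6.75,0],[0,0,0,0,0,-6.75,0],[0,0,0,0,0,-6.75,0],[0,0,0,0,0,0,0]]';  python3 - <<'E'
from h import *
togo(536.3,-3,300,45.6)
print(manip.observe()["joint_positions"])
c=manip.camera("side");t=manip.camera("top")
f=lambda i:cv2.resize(cv2.cvtColor(i,cv2.COLOR_RGB2BGR),(480,480),interpolation=cv2.INTER_CUBIC)[:,:395]
cv2.imwrite("pics/s3.png",np.hstack([f(c["img"][130:226,215:311]),f(t["img"][140:236,230:326])]))
E
```

```text
time_s: 9.98
tcp_pos: [557.6, -17.1, 350.7]
eef_rot: [0.377, 0.926, -0.0, -0.001]
ft_force: [0.7, 0.7, -0.1]
opening: -0.1
t 9.98 tcp [557.6 -17.1 350.7] jaw 45.69 tilt [-0.09  0.02] F [ 0.7  0.7 -0.1] open -0.1
shift [25.  -4.8 50.7] turn 0.09
[ 0.49027472  0.34000539 -0.65900841  1.80842147  0.23377361  1.07366567
  0.54371122]
```

View pics/s3.png

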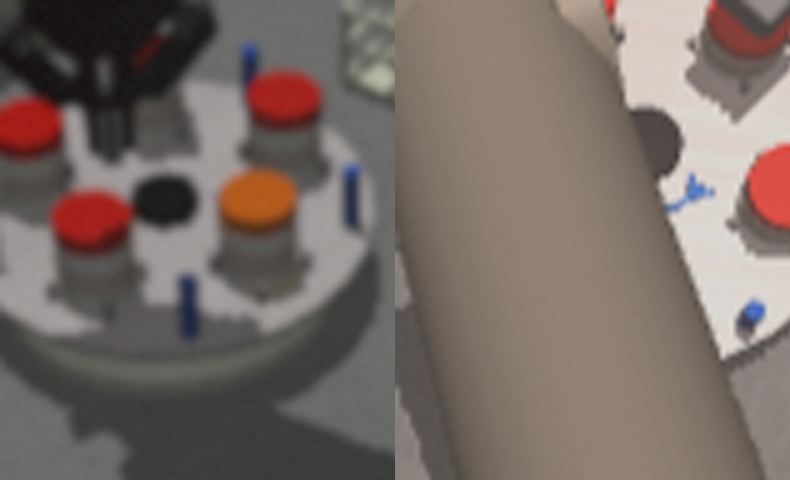

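The orange cup (258,200 left half) stands level in its nest, cap in line with the red caps, and the peg I'll push is at (188,305). The knuckles sit in the jaw (tangential) direction and the fingers below them are narrow. Now moving behind the peg and down.

```bash
python3 -m jog '[[0.025,-0.005,0,0,0,0,0],[0,0,0,0,0,0,0],[0,0,0.03,0,0,0,0],[0,0,0.03,0,0,0,0],[0,0,0.02,0,0,0,0],[0,0,0,0,0,0,0],[0,0,0,0,0,0,0]]';  python3 -c "
from h import *
togo(536.3,-3,253,45.6)"
```

```text
time_s: 10.67
tcp_pos: [536.3, -3.0, 271.0]
eef_rot: [0.378, 0.926, -0.0, -0.001]
ft_force: [1.0, 0.0, 0.4]
opening: -0.2
t 10.67 tcp [536.3  -3.  271. ] jaw 45.53 tilt [-0.13  0.01] F [1.  0.  0.4] open -0.2
shift [-0.1  0.  18. ] turn -0.07
```

```bash
python3 -m jog '[[0,0,0.01,0,0,0,0],[0,0,0.008,0,0,0,0],[0,0,0,0,0,0,0],[0,0,0,0,0,0,0]]';  python3 - <<'E'
from h import *
togo(536.3,-3,253,45.6)
c=manip.camera("side")
cv2.imwrite("pics/s4.png",cv2.resize(cv2.cvtColor(c["img"][110:230,190:310],cv2.COLOR_RGB2BGR),(600,600),interpolation=cv2.INTER_CUBIC))
E
```

```text
time_s: 11.0
tcp_pos: [536.6, -3.0, 253.7]
eef_rot: [0.378, 0.926, -0.0, 0.0]
ft_force: [0.1, 0.8, -0.0]
opening: -0.1
t 11.0 tcp [536.6  -3.  253.7] jaw 45.57 tilt [-0.   -0.01] F [ 0.1  0.8 -0. ] open -0.1
shift [ 0.2 -0.2  0.7] turn -0.03
```

View pics/s4.png

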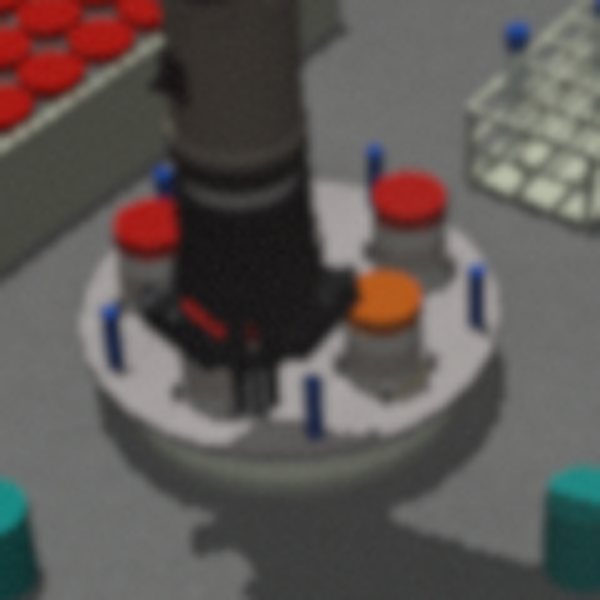

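Fingers (255,390) are behind the peg (313,405), and the knuckles are above all the cups and the peg. Start pushing at 60 mm/s.

```bash
python3 -m jog '[[-0.0001,-0.003,0,0,0,-1.4,0],[-0.0001,-0.003,0,0,0,-1.4,0],[-0.0001,-0.003,0,0,0,-1.4,0],[-0.0001,-0.003,0,0,0,-1.4,0],[-0.0001,-0.004,0,0,0,-1.9,0],[-0.0001,-0.005,0,0,0,-2.37,0],[-0.0001,-0.005,0,0,0,-2.37,0],[-0.0001,-0.005,0,0,0,-2.37,0]]'; cat >> h.py <<'E'
H=np.array([601.1,-109.8])
def st():
    s=manip.observe();p=s["tcp_pos"][:2]-H;a=np.degrees(np.arctan2(p[1],p[0]))%360;R=np.hypot(*p);u=p/R;t=np.array([-u[1],u[0]]);f=s["ft_force"]
    q=s["eef_rot"];j=(np.degrees(2*np.arctan2(q[1],q[0]))-90)
    print(f"t {s['time_s']:.2f} ang {a:.2f} R {R:.1f} z {s['tcp_pos'][2]:.1f} jaw-a {(j-a)%180:.1f} Ftan {f[:2]@t:.1f} Frad {f[:2]@u:.1f} Fz {f[2]:.1f}")
E
python3 -c "
from h import *
st()"
```

```text
time_s: 11.72
tcp_pos: [518.3, -27.2, 254.4]
eef_rot: [0.256, 0.967, 0.001, 0.001]
ft_force: [-0.7, 2.2, -0.5]
opening: 0.5
t 11.72 ang 135.09 R 116.9 z 254.4 jaw-a 105.2 Ftan -1.0 Frad 2.1 Fz -0.5
```

```bash
python3 -m jog '[[0.0015,-0.0049,0,0,0,-2.4,0],[0.0015,-0.0049,0,0,0,-2.4,0],[0.0015,-0.0049,0,0,0,-2.4,0],[0.0015,-0.0049,0,0,0,-2.4,0],[0.0015,-0.0049,0,0,0,-2.4,0],[0.0015,-0.0049,0,0,0,-2.4,0]]'; python3 -c "
from h import *
st()"
```

```text
time_s: 12.22
tcp_pos: [498.7, -50.9, 254.7]
eef_rot: [0.133, 0.991, 0.0, 0.002]
ft_force: [1.5, 1.2, 0.2]
opening: 0.0
t 12.22 ang 150.07 R 118.1 z 254.7 jaw-a 104.7 Ftan -1.8 Frad -0.7 Fz 0.2
```

```bash
python3 -m jog '[[0.0014,-0.0049,0,0,0,-2.4,0],[0.0014,-0.0049,0,0,0,-2.4,0],[0.0014,-0.0049,0,0,0,-2.4,0],[0.0014,-0.0049,0,0,0,-2.4,0],[0.0014,-0.0049,0,0,0,-2.4,0],[0.0011,-0.0039,0,0,0,-1.9,0],[0.0006,-0.002,0,0,0,-1,0]]'; python3 -c "
from h import *
st()"
```

```text
time_s: 12.8
tcp_pos: [485.1, -79.9, 254.4]
eef_rot: [0.004, 1.0, -0.0, 0.001]
ft_force: [0.2, 1.0, 1.4]
opening: -0.2
t 12.80 ang 165.56 R 119.8 z 254.4 jaw-a 104.0 Ftan -1.0 Frad 0.0 Fz 1.4
```

```bash
python3 -m jog '[[0.0005,-0.0019,0,0,0,-0.96,0],[0.0005,-0.0019,0,0,0,-0.96,0],[0.0005,-0.0019,0,0,0,-0.96,0],[0.0005,-0.0019,0,0,0,-0.96,0],[0.0005,-0.0019,0,0,0,-0.96,0],[0.0005,-0.0019,0,0,0,-0.96,0],[0.0005,-0.0019,0,0,0,-0.96,0],[0.0005,-0.0019,0,0,0,-0.96,0]]'; python3 -c "
from h import *
st()"; python3 -m jog '[[0.0005,-0.0019,0,0,0,-0.96,0],[0.0005,-0.0019,0,0,0,-0.96,0],[0.0005,-0.0019,0,0,0,-0.96,0],[0.0005,-0.0019,0,0,0,-0.96,0]]'; python3 -c "
from h import *
st()"
```

```text
time_s: 13.47
tcp_pos: [481.4, -95.2, 253.6]
eef_rot: [-0.063, 0.998, -0.0, -0.0]
ft_force: [1.0, 0.3, 0.6]
opening: -0.1
t 13.47 ang 173.03 R 120.5 z 253.6 jaw-a 104.2 Ftan -0.4 Frad -0.9 Fz 0.6
time_s: 13.8
tcp_pos: [480.6, -103.0, 253.7]
eef_rot: [-0.097, 0.995, -0.0, -0.0]
ft_force: [-0.5, 0.8, -0.7]
opening: 0.0
t 13.80 ang 176.77 R 120.7 z 253.7 jaw-a 104.3 Ftan -0.8 Frad 0.5 Fz -0.7
```

```bash
python3 -m jog '[[0.0005,-0.0019,0,0,0,-0.96,0],[0.0005,-0.0019,0,0,0,-0.96,0],[0.0005,-0.0019,0,0,0,-0.96,0],[0.0005,-0.0019,0,0,0,-0.96,0]]'; python3 -c "
from h import *
st()"
```

```text
time_s: 14.13
tcp_pos: [480.3, -110.8, 253.7]
eef_rot: [-0.13, 0.991, -0.0, -0.0]
ft_force: [0.9, 0.6, -0.4]
opening: -0.3
t 14.13 ang 180.49 R 120.8 z 253.7 jaw-a 104.5 Ftan -0.6 Frad -0.9 Fz -0.4
```

```bash
python3 -m jog '[[0.0005,-0.0019,0,0,0,-0.96,0],[0.0005,-0.0019,0,0,0,-0.96,0],[0.0005,-0.0019,0,0,0,-0.96,0]]'; python3 -c "
from h import *
st()"
```

```text
time_s: 14.38
tcp_pos: [480.4, -116.7, 253.7]
eef_rot: [-0.155, 0.988, -0.0, -0.0]
ft_force: [-0.4, 1.6, 0.2]
opening: -0.3
t 14.38 ang 183.29 R 120.9 z 253.7 jaw-a 104.5 Ftan -1.7 Frad 0.3 Fz 0.2
```

```bash
python3 -m jog '[[0.0005,-0.0019,0,0,0,-0.96,0],[0.0005,-0.0019,0,0,0,-0.96,0],[0.0005,-0.0019,0,0,0,-0.96,0]]'; python3 -c "
from h import *
st()"
```

```text
time_s: 14.63
tcp_pos: [480.8, -122.6, 253.7]
eef_rot: [-0.18, 0.984, -0.0, -0.0]
ft_force: [0.8, 1.0, 0.5]
opening: 0.0
t 14.63 ang 186.07 R 121.0 z 253.7 jaw-a 104.6 Ftan -0.9 Frad -0.9 Fz 0.5
```

```bash
python3 -m jog '[[0.0005,-0.0019,0,0,0,-0.96,0],[0.0005,-0.0019,0,0,0,-0.96,0]]'; python3 -c "
from h import *
st()"
```

```text
time_s: 14.8
tcp_pos: [481.3, -126.5, 253.7]
eef_rot: [-0.196, 0.981, -0.0, -0.0]
ft_force: [0.2, 2.0, 0.1]
opening: 0.2
t 14.80 ang 187.95 R 121.0 z 253.7 jaw-a 104.7 Ftan -2.0 Frad -0.4 Fz 0.1
```

```bash
python3 -m jog '[[0.0005,-0.0019,0,0,0,-0.96,0],[0.0005,-0.0019,0,0,0,-0.96,0]]'; python3 -c "
from h import *
st()"
```

```text
time_s: 14.97
tcp_pos: [481.8, -129.9, 253.7]
eef_rot: [-0.213, 0.977, 0.0, -0.0]
ft_force: [-0.9, 4.6, 1.1]
opening: 0.2
t 14.97 ang 189.58 R 121.0 z 253.7 jaw-a 105.0 Ftan -4.7 Frad 0.1 Fz 1.1
```

```bash
python3 -m jog '[[0.0005,-0.0019,0,0,0,-0.96,0],[0.0005,-0.0019,0,0,0,-0.96,0]]'; python3 -c "
from h import *
st()"
```

```text
time_s: 15.13
tcp_pos: [482.1, -132.0, 253.6]
eef_rot: [-0.229, 0.973, 0.002, -0.001]
ft_force: [-2.7, 8.5, 4.4]
opening: -0.2
t 15.13 ang 190.57 R 121.1 z 253.6 jaw-a 106.0 Ftan -8.8 Frad 1.1 Fz 4.4
```

```bash
python3 -m jog '[[0.0005,-0.0019,0,0,0,-0.96,0],[0.0005,-0.0019,0,0,0,-0.96,0]]'; python3 -c "
from h import *
st()"
```

```text
time_s: 15.3
tcp_pos: [482.8, -135.3, 253.6]
eef_rot: [-0.246, 0.969, 0.002, -0.001]
ft_force: [-3.7, 8.1, 4.2]
opening: -0.0
t 15.30 ang 192.17 R 121.0 z 253.6 jaw-a 106.3 Ftan -8.7 Frad 1.9 Fz 4.2
```

Latch resistance has begun (about 8–9 N, including friction). Steps now drop to 1 mm per row, one call at a time.

```bash
python3 -m jog '[[0.0003,-0.00096,0,0,0,-0.48,0],[0.0003,-0.00096,0,0,0,-0.48,0],[0.0003,-0.00096,0,0,0,-0.48,0]]'; python3 -c "
from h import *
st()"
```

```text
time_s: 15.55
tcp_pos: [483.5, -138.4, 253.6]
eef_rot: [-0.258, 0.966, 0.002, -0.001]
ft_force: [-2.2, 8.4, 4.6]
opening: -0.1
t 15.55 ang 193.66 R 121.1 z 253.6 jaw-a 106.3 Ftan -8.7 Frad 0.2 Fz 4.6
```

```bash
python3 -m jog '[[0.0003,-0.00096,0,0,0,-0.48,0],[0.0003,-0.00096,0,0,0,-0.48,0],[0.0003,-0.00096,0,0,0,-0.48,0]]'; python3 -c "
from h import *
st()"
```

```text
time_s: 15.8
tcp_pos: [484.3, -141.7, 253.7]
eef_rot: [-0.27, 0.963, 0.002, -0.0]
ft_force: [-1.7, 6.4, 2.8]
opening: 0.0
t 15.80 ang 195.26 R 121.0 z 253.7 jaw-a 106.1 Ftan -6.6 Frad -0.1 Fz 2.8
```

```bash
python3 -m jog '[[0.0003,-0.00096,0,0,0,-0.48,0],[0.0003,-0.00096,0,0,0,-0.48,0]]'; python3 -c "
from h import *
st()"
```

```text
time_s: 15.97
tcp_pos: [485.0, -143.9, 253.7]
eef_rot: [-0.278, 0.961, 0.001, -0.0]
ft_force: [-0.4, 5.5, 1.0]
opening: -0.1
t 15.97 ang 196.37 R 121.0 z 253.7 jaw-a 105.9 Ftan -5.4 Frad -1.1 Fz 1.0
```

```bash
python3 -m jog '[[0.0003,-0.00096,0,0,0,-0.48,0],[0.0003,-0.00096,0,0,0,-0.48,0]]'; python3 -c "
from h import *
st()"
```

```text
time_s: 16.13
tcp_pos: [485.6, -146.2, 253.7]
eef_rot: [-0.286, 0.958, 0.001, 0.0]
ft_force: [-0.2, 4.6, 0.8]
opening: 0.2
t 16.13 ang 197.51 R 121.1 z 253.7 jaw-a 105.7 Ftan -4.4 Frad -1.2 Fz 0.8
```

```bash
python3 -m jog '[[0.0003,-0.00096,0,0,0,-0.48,0],[0.0003,-0.00096,0,0,0,-0.48,0]]'; python3 -c "
from h import *
st()"
```

```text
time_s: 16.3
tcp_pos: [486.3, -148.8, 253.7]
eef_rot: [-0.294, 0.956, 0.001, 0.0]
ft_force: [-0.8, 3.2, -0.2]
opening: -0.1
t 16.30 ang 198.78 R 121.2 z 253.7 jaw-a 105.4 Ftan -3.3 Frad -0.3 Fz -0.2
```

```bash
python3 -m jog '[[0.0003,-0.00096,0,0,0,-0.48,0],[0.0003,-0.00096,0,0,0,-0.48,0]]'; python3 -c "
from h import *
st()"
```

```text
time_s: 16.47
tcp_pos: [486.8, -151.5, 253.7]
eef_rot: [-0.301, 0.954, 0.0, 0.0]
ft_force: [-0.1, 5.4, 0.6]
opening: -0.0
t 16.47 ang 200.04 R 121.7 z 253.7 jaw-a 105.0 Ftan -5.1 Frad -1.7 Fz 0.6
```

```bash
python3 -m jog '[[0.0003,-0.00096,0,0,0,-0.48,0]]'; python3 -c "
from h import *
st()"
```

```text
time_s: 16.55
tcp_pos: [486.9, -152.0, 253.6]
eef_rot: [-0.305, 0.952, 0.001, -0.0]
ft_force: [-1.1, 6.5, 1.5]
opening: -0.1
t 16.55 ang 200.27 R 121.7 z 253.6 jaw-a 105.3 Ftan -6.5 Frad -1.2 Fz 1.5
```

```bash
python3 -m jog '[[0.0003,-0.00096,0,0,0,-0.48,0],[0,0,0,0,0,0,0]]'; python3 -c "
from h import *
st()"
```

```text
time_s: 16.72
tcp_pos: [487.1, -152.4, 253.6]
eef_rot: [-0.309, 0.951, 0.001, -0.0]
ft_force: [-2.1, 6.7, 2.5]
opening: 0.2
t 16.72 ang 200.47 R 121.7 z 253.6 jaw-a 105.6 Ftan -7.0 Frad -0.4 Fz 2.5
```

```bash
python3 -m jog '[[0.0003,-0.00096,0,0,0,-0.48,0],[0,0,0,0,0,0,0]]'; python3 -c "
from h import *
st()"
```

```text
time_s: 16.88
tcp_pos: [487.2, -152.7, 253.6]
eef_rot: [-0.314, 0.95, 0.002, -0.001]
ft_force: [-2.7, 9.0, 3.1]
opening: 0.1
t 16.88 ang 200.64 R 121.7 z 253.6 jaw-a 105.9 Ftan -9.4 Frad -0.6 Fz 3.1
```

```bash
python3 -m jog '[[0.0003,-0.00096,0,0,0,-0.48,0],[0,0,0,0,0,0,0]]'; python3 -c "
from h import *
st()"
```

```text
time_s: 17.05
tcp_pos: [487.4, -153.1, 253.6]
eef_rot: [-0.318, 0.948, 0.002, -0.001]
ft_force: [-3.1, 8.2, 4.2]
opening: -0.1
t 17.05 ang 200.84 R 121.7 z 253.6 jaw-a 106.2 Ftan -8.7 Frad -0.0 Fz 4.2
```

```bash
python3 -m jog '[[0.0003,-0.001,0,0,0,0,0],[0,0,0,0,0,0,0]]'; python3 -c "
from h import *
st()"
```

```text
time_s: 17.22
tcp_pos: [487.5, -153.4, 253.6]
eef_rot: [-0.318, 0.948, 0.003, -0.001]
ft_force: [-4.4, 10.5, 5.1]
opening: -0.5
t 17.22 ang 201.01 R 121.6 z 253.6 jaw-a 106.0 Ftan -11.4 Frad 0.3 Fz 5.1
```

Force climbs to 11.4 N, above the latch plateau, with only about 0.3 mm of advance per mm commanded, and about 24 mm past the onset of the latch. That is the stop. I'll back off, rise, and check the carousel.

```bash
python3 -m jog '[[-0.0005,0.004,0,0,0,0,0],[-0.0005,0.006,0,0,0,0,0],[0,0.004,0,0,0,0,0],[0,0,0,0,0,0,0],[0,0,-0.02,0,0,0,0],[0,0,-0.04,0,0,0,0],[0,0,-0.04,0,0,0,0],[0,0,-0.03,0,0,0,0],[0,0,0,0,0,0,0]]'; python3 - <<'E'
from h import *
st()
c=manip.camera("side");t=manip.camera("top")
for n,k in(("T",t),("S",c)):
    for col,lo,hi,z in(("or",(5,150,50),(18,255,255),116),("peg",(105,120,40),(130,255,255),95),("red",(0,150,50),(4,255,255),116)):
        for ce,s in blobs(k,lo,hi,6,(215,110,340,230) if n=="T" else (195,125,300,215)):
            p=cast(k,ce,z);d=p[:2]-H;print(n,col,ce.round(1),s[4],p.round(1),"R",np.hypot(*d).round(1),"ang",round(np.degrees(np.arctan2(d[1],d[0]))%360,1))
f=lambda i:cv2.resize(cv2.cvtColor(i,cv2.COLOR_RGB2BGR),(395,480),interpolation=cv2.INTER_CUBIC)
cv2.imwrite("pics/s5.png",np.hstack([f(c["img"][110:230,200:299]),f(t["img"][105:235,225:332])]))
E
```

```text
time_s: 17.97
tcp_pos: [483.2, -145.1, 389.9]
eef_rot: [-0.316, 0.949, -0.004, 0.004]
ft_force: [1.4, 0.3, -0.1]
opening: -0.2
t 17.97 ang 196.65 R 123.0 z 389.9 jaw-a 110.2 Ftan 0.1 Frad -1.4 Fz -0.1
T peg [283.1 125.3] 9 [ 719.4 -120.9   95. ] R 118.8 ang 354.6
T peg [241.5 150. ] 8 [648.8  -0.7  95. ] R 119.1 ang 66.4
T peg [253. 197.] 9 [512.8 -31.5  95. ] R 118.0 ang 138.4
T red [264.4 139.2] 200 [672.6 -66.1 116. ] R 83.8 ang 31.4
T red [250.6 171.5] 210 [581.2 -26.2 116. ] R 85.9 ang 103.4
T red [278.2 194.6] 218 [ 515.1 -100.9  116. ] R 86.5 ang 174.1
S or [270.6 149.1] 125 [ 561.2 -177.4  116. ] R 78.5 ang 239.4
S peg [263.3 140.5] 6 [ 624.7 -221.5   95. ] R 114.1 ang 281.9
S peg [221.  145.5] 10 [ 718.4 -118.8   95. ] R 117.7 ang 355.6
S peg [212.4 173.3] 7 [ 6.469e+02 -6.000e-01  9.500e+01] R 118.5 ang 67.2
S red [198.8 127. ] 47 [ 826.3 -131.1  116. ] R 226.2 ang 354.6
S red [242.2 141.4] 103 [ 658.3 -155.5  116. ] R 73.2 ang 321.4
S red [219.4 155.8] 123 [667.3 -57.2 116. ] R 84.5 ang 38.5
S red [267.3 169.2] 133 [510.9 -94.5 116. ] R 91.5 ang 170.4
S red [233.8 173.9] 146 [576.5 -19.1 116. ] R 94.0 ang 105.2
```

View pics/s5.png

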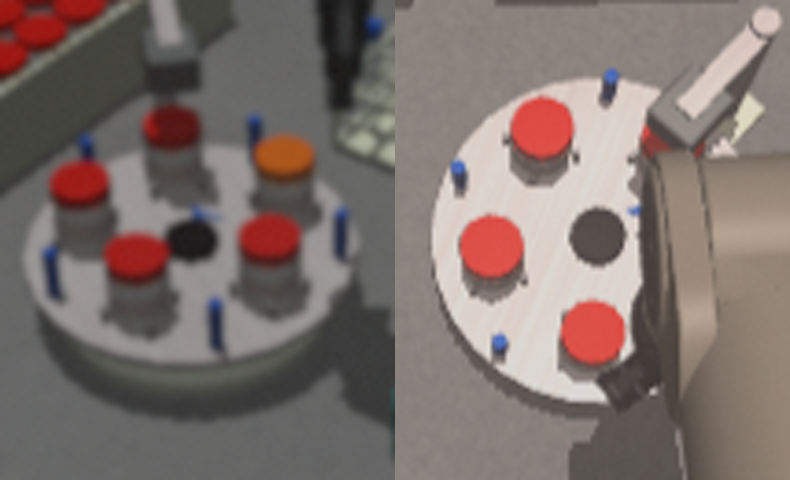

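Side view (left half): five cups stand upright in their nests, orange at (285,160), reader over a red cup. The pegs have moved 72° + 1.9° ≈ 73.9° (1.29 rad) and hold with the tool away. Before handing in I'll check that it stays and that the bench cups haven't moved.

```bash
python3 -m jog '[[0,0,-0.02,0,0,0,0],[0,0,0,0,0,0,0],[0,0,0,0,0,0,0],[0,0,0,0,0,0,0],[0,0,0,0,0,0,0],[0,0,0,0,0,0,0]]'; python3 - <<'E'
from h import *
st();t=manip.camera("top");o=dict(t,img=cv2.cvtColor(cv2.imread("pics/top0.png"),cv2.COLOR_BGR2RGB))
for ce,s in blobs(t,(105,120,40),(130,255,255),6,(215,110,340,230)):
    d=cast(t,ce,95)[:2]-H;print("peg",ce.round(1),round(np.degrees(np.arctan2(d[1],d[0]))%360,1))
for n,lo,hi,b in(("blue",(105,120,50),(130,255,255),(140,160,175,190)),("white",(20,15,170),(40,90,255),(100,185,135,215)),("turq",(80,120,50),(95,255,255),(180,145,290,270)),("bottle",(105,120,50),(130,255,255),(405,220,440,250))):
    print(n,[x[0].round(1).tolist() for x in blobs(o,lo,hi,20,b)],[x[0].round(1).tolist() for x in blobs(t,lo,hi,20,b)])
E
```

```text
time_s: 18.57
tcp_pos: [480.4, -144.7, 402.6]
eef_rot: [-0.317, 0.948, 0.001, -0.001]
ft_force: [-0.1, -0.7, -0.3]
opening: -0.1
t 18.57 ang 196.12 R 125.6 z 402.6 jaw-a 110.8 Ftan 0.6 Frad 0.3 Fz -0.3
peg [283.1 125.3] 354.6
peg [241.5 150. ] 66.4
peg [253. 197.] 138.4
blue [[154.5, 173.8]] [[154.5, 173.8]]
white [[114.0, 200.8]] [[114.1, 200.7]]
turq [[196.7, 161.8], [271.1, 253.2]] [[196.7, 161.8], [270.9, 253.3]]
bottle [[424.7, 236.7]] [[424.7, 236.7]]
```

```bash
python3 -c "
from cell import manip
print(manip.close_job())"
```

```text
the job is handed in; nothing more can be done
None
```

The orange-capped cup is standing in the nest that was empty, and the carousel is at its next station. I handed the job in at about 18.6 s; no verdict was reported.

- **Loading:** I lowered the cup until it touched the nest floor at about 1.3 N and let go. The side view then showed it standing level.
- **Turning:** I pushed a blue peg counterclockwise. The latch resisted with up to about 9 N. That fell to about 3 N over the click, then rose to 11.4 N against the stop. 11.4 N was the highest reading, against the limit of 20 N, but I only read the force at the end of each short move.
- **Last checks:**
  - With the arm clear, the carousel stayed at about 73.9° (1.29 rad), the same in two pictures 0.6 s apart.
  - All five cups were standing in their nests.
  - The blue and white cups, both turquoise cups and the bottle were where they started, to within 0.2 pixel.
- **Disagreements:**
  - The two cameras differed by about 3 mm in y; I cancelled this by comparing with the first grasp.
  - The side view gave rougher cup radii (73 to 94 mm instead of 85), because it sees the sides of the caps.
  - The measured latch force was higher than the stated 4 to 7 N plus about 1 N for turning.
- **Not seen directly:** The latch is hidden, so I judged that it caught from the forces and from the carousel not springing back.

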